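# Stack the mixing cups and hold the storage box open

### The arm

A 6-joint arm with a two-finger parallel gripper is mounted at the origin on a cart in front of the work surface, level with it; the furniture and walls round the work are solid. World frame = base frame: x ahead of the robot, y to its left, z up, the work surface at z = 0. Lengths are in m, angles in rad, forces in N, time in s.
With the tool pointing down it reaches from about 0.225 to 0.875 m from the base axis. Payload 3.4 kg.
Tool frame: the origin (TCP) lies at the very end of the fingers, on their centre line; the grasp point (between the pads) lies 19 mm behind it; z points along the fingers, y is the line along which they close (so a half turn about z gives the same grasp; the last joint's range is limited). The gripper opens to 85 mm and grips with 20 to 120 N. Pads are 22 mm wide; open, the fingers measure 114 mm over their backs; the gripper's body (76 mm by 85 mm) begins 54 mm behind the grasp point. The pads swing forward as they close: fully open they stand 13 mm farther back than shut.
Start: joints at [-1.435, 0.276, 1.505, -0, 1.361, -0.121], TCP at [0.146, -0.556, 0.231] pointing down, gripper open.
Joint ranges: [-2.89, 2.89], [-0.75, 2.08], [0.22, 2.7], [-1.18, 4.32], [0.11, 2.71], [-2.7, 2.7]. Speed limits (rad/s): [2.57, 2.57, 3.14, 3.14, 3.14, 3.14].

### API

Orientations are given as a unit quaternion [w, x, y, z].
In Python, from rig import manip, eyes gives the robot as it stands.
- The arm moves only by the tool servo_tool, never from a script. Its argument "series" is text: rows parted by semicolons, each of 7 numbers parted by spaces: the shift along the tool's x, y, z in m, then the turn, a rotation vector about the tool's x, y, z in degrees, then the closure, from 0 (fully open) to 1 (shut). In form: dx dy dz ax ay az fingers; .... A call has 1 to 5 rows; each row is the pose to reach, as a shift and turn from the pose commanded when the call began, along the tool's axes at that moment; what a row does not reach only later rows make up. A row lasts 1/10 s, in which the tool goes at most 50 mm and 8.59 degrees, less where a joint would pass 70% of its speed; a pose out of reach is approached as far as the arm can. A call with a gripper value outside its range is refused whole. The fingers move at their own pace and stop on an object; "squeeze" is the grip in N (left out, the last holds). Time passes only in rows, so rows that repeat a pose let the fingers close. It gives the time, the measured TCP pose, the force, the opening and the grip force at its end, in the units of the state.
- manip.get_state(): the state, without advancing time (a new reading comes with each control period).
- eyes.get_image(name): name is "scene" or "top" or "wrist"; returns the picture (420x560x3 uint8, red, green, blue); there is no depth.
- eyes.camera_info(name): a dict with "fx", "fy", "cx", "cy" (pixels), "eye" and "orientation" of the camera in the world. Camera axes: x right, y down, z forward; pixel columns grow to the right and rows downward; lengths in m; the calibration is good to about 2 mm. A picture is of the moment at which its call begins: read the wrist's pose just before it. camera_info takes no time and is no camera call; for the wrist camera it gives the pose at the moment of the call.
- manip.sign_off(): hands the job in; it is judged then, once.
The state is a dict: "clock": time; "qpos": joint angles; "qd": joint speeds; "effort": joint torques, N m; "position": TCP position; "ee_rot": TCP orientation; "contact_force": force on the tool from outside, world axes, zero at the start; "moment": the same for the moment, N m; "width": finger opening in m; "gripper_force": force on a finger pad.
Only numpy, scipy, OpenCV 4.12 (cv2) and the standard library are available. Lean on these libraries where they do the work, as an engineer would, in place of code of your own. Each camera call takes 0.05 s, during which the arm holds its last target. There are 200 camera calls.

### The job

Nest the orange mixing cup upright inside the blue one, all the way down and standing on the worktop, and let go of them; then, so that the stack can be put away, raise the storage box's lid to half open, 45 degrees, and finish while still holding it steady at that angle, for it falls shut by itself. Leave the other things on the worktop where they are.

Things in the scene. Friction and masses are not known exactly. Their poses are not given: they have to be found in the camera images.
- cup_blue: Blue stacking cup, open top, loose, 60 g, upright, 68 mm tall. Upper band (40 mm above the underside to the rim) 67 to 68 mm across outside, wall 2.5 mm, 62 mm inside. A shoulder 38 to 40 mm up steps in to a tapered lower body, 55 mm across at the shoulder, 40 mm at the foot. Origin: centre of the underside; z: cup's axis, up. The cups may swap places.
- cup_orange: Orange stacking cup, same shape, size and weight as the blue one. Origin: centre of the underside; z: cup's axis, up. Home in the blue cup, its shoulder sits on the blue rim: its origin is then 30 mm above the blue cup's, its whole upper band stands free above the blue rim (stack 98 mm tall); about 3 mm play all round on the way in.
- box: Grey storage box, fixed to the worktop at the left front, empty, 160 mm (its x, front to back) x 200 mm (its y) x 110 mm tall, its front facing the robot roughly. Origin: centre of the underside; x points from the front to the hinge side, y to the left, z up.
- lid_panel: Flat green lid of the box, 160 x 200 x 8 mm, about 0.25 kg. On top a round steel bar handle: bar 10 mm thick, 100 mm long, along the lid's y, its axis 35 mm above the upper face and 30 mm behind the front edge. Origin: on the hinge line, middle of the rear lower edge; x points from front edge to hinge (front edge at x = -160 mm), y along the hinge, z out of the upper face.
- lid_handle (a point): Middle of the bar handle's axis; in the lid's frame 130 mm ahead (-x) of the hinge line and 43 mm above it (z). About 153 mm above the worktop with the lid shut. Axes as the lid's; the bar runs along y.
- lid_hinge (a point): Middle of the hinge line, 110 mm above the worktop, at the rear top edge of the box. Axes as the lid's; the hinge line runs along y.
- lid (a joint): Hinge of the lid, rad: 0 shut, grows as the front edge rises (0.785 = 45 degrees, half open), stop at 1.4. The lid falls shut from any angle when let go; almost no friction.
- lamp_cord_low (a point): Lower end of the free run of a thin black lamp cord, fixed and stiff, that hangs almost upright behind the cups, between them: from 140 mm to about 980 mm above the worktop, within 20 mm of this point in x and y. Keep the wrist and the gripper at least 120 mm clear of it. The point never moves.
- masking_tape: Bystander: roll of cream masking tape, 96 mm across, 25 mm tall, loose, lying flat to the right of the cups. Origin: centre of the underside.
- tape_measure: Bystander: yellow tape measure, 39 x 91 x 66 mm, loose, to the right of the masking tape. Origin: centre of the underside.
- paint_brush: Bystander: paint brush with a wooden handle, 50 x 219 x 15 mm, loose, to the left of the box. Origin: centre of the underside.
- wood_offcut: Bystander: small wood offcut, 38 x 60 x 19 mm, loose, at the front left, to the left of the box. Origin: centre of the underside.

How it is judged:
On the way:
1. the orange cup stands fully home in the blue cup on the worktop, let go of, with the lid still shut (horizontal distance between cup_orange and cup_blue below 0.006 m and z of cup_orange in the frame of cup_blue between 0.024 and 0.0335 m and angle between cup_blue's own z axis and vertical below 0.1 rad and angle between cup_orange's own z axis and vertical below 0.12 rad and height (world z) of cup_blue below 0.006 m and contact force between each of the arm, the fingers and cup_orange below 0.1 N and contact force between each of the arm, the fingers and cup_blue below 0.1 N and value of joint lid below 0.15 rad), for 0.3 s.
At the end, for the whole second after the job is handed in: Orange cup home in the blue (axes within 6 mm, origins 24 to 33.5 mm apart in height), stack upright (0.1 rad) on the worktop, still, not touched by the robot; lid at 45 degrees, give or take 6, still (under 0.15 rad/s), borne by the robot (over 0.4 N) and no loose thing (horizontal distance between cup_orange and cup_blue below 0.006 m and z of cup_orange in the frame of cup_blue between 0.024 and 0.0335 m and angle between cup_blue's own z axis and vertical below 0.1 rad and angle between cup_orange's own z axis and vertical below 0.12 rad and height (world z) of cup_blue below 0.006 m and contact force between each of the arm, the fingers, lid_panel and cup_orange below 0.1 N and contact force between each of the arm, the fingers, lid_panel and cup_blue below 0.1 N and linear speed of each of cup_orange, cup_blue below 0.02 m/s and value of joint lid between 0.68 and 0.89 rad and velocity of joint lid between -0.15 and 0.15 rad/s and contact force between any of the fingers, the arm and lid_panel above 0.4 N and contact force between lid_panel and masking_tape below 0.1 N and contact force between lid_panel and paint_brush below 0.1 N and contact force between lid_panel and wood_offcut below 0.1 N and contact force between lid_panel and tape_measure below 0.1 N); the arm keeps its last pose, push and grip.
It fails at once if the masking tape was moved more than 30 mm (distance of masking_tape from where it was at the start of the episode above 0.03 m).
It fails at once if the paint brush was moved more than 30 mm (distance of paint_brush from where it was at the start of the episode above 0.03 m).
It fails at once if the wood offcut was moved more than 30 mm (distance of wood_offcut from where it was at the start of the episode above 0.03 m).
It fails at once if the tape measure was moved more than 30 mm (distance of tape_measure from where it was at the start of the episode above 0.03 m).
It also fails if it takes over 54 s, if anything falls off the work surface, if the arm or the gripper's body presses on something with over 40 N, if the wrist force passes 120 N, or if a joint passes its speed limit or range.

## Working session

There is one attempt and no reset: what is moved stays moved. The work goes in short steps, Python scripts to look and compute and a tool call to move; the robot and the scene stay as the last step left them, time stands still between calls to the robot, and variables do not carry over. Pictures are saved under pics/ and viewed, at most 10 in all, crops included, and the job is handed in when it is done.

Besides the shell and the picture viewer there is one more tool, called after "Request:" by a JSON object that holds its "fn" and its "kwargs", one argument or row to a line. servo_tool: Moves the arm, as the interface text tells. Its arguments: {"type":"object","properties":{"series":{"type":"string"},"squeeze":{"type":"number"}},"required":["series"]}

```bash
mkdir -p pics; ls; python3 - <<'E'
from rig import manip, eyes
import cv2
s=manip.get_state(); print(s)
for n in("scene","top"):
    print(n,eyes.camera_info(n)); cv2.imwrite(f"pics/{n}0.png",eyes.get_image(n)[:,:,::-1])
E
```

```text
pics
{'clock': 0.0, 'qpos': array([-1.43503226e+00,  2.76615282e-01,  1.50611418e+00,  6.72773199e-06,
        1.36069143e+00, -1.20992091e-01]), 'qd': array([-0.00049008, -0.00052468,  0.0002179 ,  0.00260824, -0.00088788,
        0.00019324]), 'effort': array([ 7.00025066e-04, -4.16766143e+01, -2.45802587e+01,  4.69669351e-05,
        1.11975460e-02, -1.78038260e-05]), 'position': array([ 0.14594949, -0.5556376 ,  0.23043569]), 'ee_rot': array([-9.14118003e-04,  9.91770522e-01,  1.28024983e-01, -3.46244714e-06]), 'contact_force': array([-0.543064  , -0.89408673, -0.98698501]), 'moment': array([-0.05022416, -0.01339772, -0.02011097]), 'gripper_force': 0.0, 'width': 0.08541861282962768}
scene {'fx': 441.5816538549885, 'fy': 441.5816538549885, 'cx': 270.71334258867273, 'cy': 208.76970028821182, 'eye': array([-0.05225684, -0.93680748,  1.32376684]), 'orientation': array([-0.35041805,  0.89393803, -0.26265613,  0.0953611 ])}
top {'fx': 501.6376430690765, 'fy': 501.6376430690765, 'cx': 279.3959286519873, 'cy': 208.08012601807337, 'eye': array([-0.44277873,  0.18934363,  1.50404187]), 'orientation': array([ 0.19027734, -0.62131549,  0.72302172, -0.23452331])}
```

View pics/scene0.png

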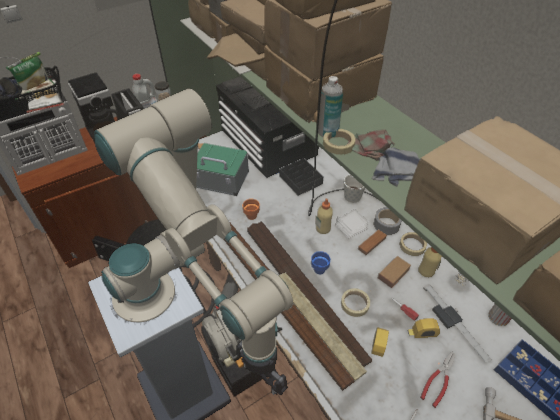

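View pics/top0.png

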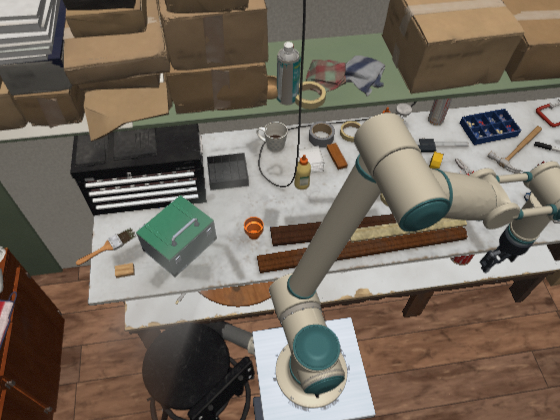

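```bash
cat > h.py <<'E'
import numpy as np, cv2
from scipy.spatial.transform import Rotation as R
from scipy.optimize import minimize
def Rq(q): return R.from_quat(np.r_[q[1:],q[0]]).as_matrix()
def proj(P,c):
    p=(np.atleast_2d(P)-c['eye'])@Rq(c['orientation'])
    return np.c_[c['fx']*p[:,0]/p[:,2]+c['cx'],c['fy']*p[:,1]/p[:,2]+c['cy']]
def ray(uv,c,z):
    d=Rq(c['orientation'])@np.array([(uv[0]-c['cx'])/c['fx'],(uv[1]-c['cy'])/c['fy'],1])
    return c['eye']+d*(z-c['eye'][2])/d[2]
def blob(img,lo,hi,roi):
    m=cv2.inRange(cv2.cvtColor(img,cv2.COLOR_RGB2HSV),lo,hi); k=np.zeros_like(m)
    x0,y0,x1,y1=roi; k[y0:y1,x0:x1]=m[y0:y1,x0:x1]
    n,l,s,_=cv2.connectedComponentsWithStats(k)
    return (l==1+np.argmax(s[1:,4])).astype(np.uint8)
t=np.linspace(0,2*np.pi,60)
def cupsil(x,y,z=0):
    ring=lambda r,h:np.c_[x+r*np.cos(t),y+r*np.sin(t),0*t+h+z]
    return [np.r_[ring(.034,.068),ring(.0335,.04)],np.r_[ring(.0275,.039),ring(.02,0)]]
def lidsil(x,y,a):  # x,y box centre
    c,s=np.cos(a),np.sin(a)
    q=[(i*.08,j*.1,k) for i in(-1,1) for j in(-1,1) for k in(.11,.118)]
    return [np.array([(x+c*i-s*j,y+s*i+c*j,k) for i,j,k in q])]
S=8
def render(parts,c,shape):
    m=np.zeros((shape[0],shape[1]),np.uint8)
    for p in parts:
        h=cv2.convexHull(proj(p,c).astype(np.float32))[:,0]
        cv2.fillConvexPoly(m,np.round(h*256).astype(np.int32),1,shift=8)
    return m
def fit(sil,p0,obs,step):
    # obs: list (mask,cam); upsampled compare in a crop
    data=[]
    for m,c in obs:
        ys,xs=np.nonzero(m); x0,y0=xs.min()-8,ys.min()-8; x1,y1=xs.max()+9,ys.max()+9
        cc=dict(c); cc['fx']*=S;cc['fy']*=S;cc['cx']=(c['cx']-x0+.5)*S-.5;cc['cy']=(c['cy']-y0+.5)*S-.5
        M=(cv2.resize(m[y0:y1,x0:x1].astype(np.float32),None,fx=S,fy=S,interpolation=cv2.INTER_LINEAR)>.5)
        data.append((M,cc))
    def cost(p):
        e=0
        for M,cc in data:
            r=render(sil(*p),cc,M.shape)>0; e+=1-(r&M).sum()/(r|M).sum()
        return e/len(data)
    sx=np.vstack([p0]+[np.array(p0)+np.eye(len(p0))[i]*step[i] for i in range(len(p0))])
    o=minimize(cost,p0,method='Nelder-Mead',options=dict(initial_simplex=sx,xatol=1e-5,fatol=1e-5))
    return o.x,o.fun
OR=((3,120,60),(14,255,255)); BL=((108,120,40),(125,255,255)); GR=((65,60,40),(90,255,255))
E
cat > m1.py <<'E'
from h import *
from rig import eyes
I={n:cv2.imread(f"pics/{n}0.png")[:,:,::-1].copy() for n in("scene","top")}
C={n:eyes.camera_info(n) for n in I}
def go(name,col,rois,sil,zg,step,extra=()):
    obs=[]
    for n,r in rois.items():
        m=blob(I[n],*col,r); m=cv2.drawContours(m,cv2.findContours(m,0,2)[0],-1,1,-1)
        ys,xs=np.nonzero(m); g=ray((xs.mean(),ys.mean()),C[n],zg)
        obs.append((m,C[n])); print(name,n,m.sum(),(xs.min(),xs.max(),ys.min(),ys.max()),g.round(3))
    for o in [[x] for x in obs]+([obs] if len(obs)>1 else []):
        print('  fit',*[np.round(v,4) for v in fit(sil,[*g[:2],*extra],o,step)])
go('orange',OR,dict(scene=(235,190,270,225),top=(238,210,270,245)),cupsil,.045,[.01,.01])
go('blue',BL,dict(scene=(305,245,335,280)),cupsil,.045,[.01,.01])
for a in(-.6,-.2,.2,.6):go('lid',GR,dict(scene=(190,138,255,195),top=(130,190,225,275)),lidsil,.118,[.01,.01,.1],(a,))
# cord: triangulate
A=C['scene'];B=C['top']
f=lambda u,c:Rq(c['orientation'])@np.array([(u[0]-c['cx'])/c['fx'],(u[1]-c['cy'])/c['fy'],1])
for u in [(312,190),(320,120)]: print('cord scene',u,ray(u,A,.14),ray(u,A,.4))
for u in [(297,180),(301,100)]: print('cord top',u,ray(u,B,.14),ray(u,B,.4))
V=[cv2.resize(I['scene'][150:330,180:400],None,fx=2.6,fy=2.6,interpolation=2),cv2.resize(I['top'][120:290,90:330],None,fx=2,fy=2,interpolation=2)]
cv2.imwrite("pics/a.png",V[0][:,:,::-1]);cv2.imwrite("pics/b.png",V[1][:,:,::-1])
E
python3 m1.py
```

```text
orange scene 220 (np.int64(243), np.int64(258), np.int64(200), np.int64(218)) [0.501 0.114 0.045]
orange top 335 (np.int64(244), np.int64(263), np.int64(217), np.int64(238)) [0.503 0.108 0.045]
  fit [0.5002 0.1163] 0.2563
  fit [0.5002 0.108 ] 0.0965
  fit [0.4997 0.108 ] 0.1782
blue scene 156 (np.int64(312), np.int64(329), np.int64(256), np.int64(267)) [ 0.574 -0.245  0.045]
  fit [ 0.5814 -0.2361] 0.5661
lid scene 1131 (np.int64(197), np.int64(246), np.int64(144), np.int64(175)) [0.501 0.359 0.118]
lid top 2464 (np.int64(136), np.int64(212), np.int64(195), np.int64(258)) [0.494 0.369 0.118]
  fit [ 0.5005  0.3688 -0.4859] 0.2909
  fit [ 0.4981  0.3698 -0.533 ] 0.295
  fit [ 0.4986  0.3688 -0.5142] 0.2931
lid scene 1131 (np.int64(197), np.int64(246), np.int64(144), np.int64(175)) [0.501 0.359 0.118]
lid top 2464 (np.int64(136), np.int64(212), np.int64(195), np.int64(258)) [0.494 0.369 0.118]
  fit [ 0.5009  0.3685 -0.4815] 0.2909
  fit [ 0.4995  0.3687 -0.5455] 0.2951
  fit [ 0.4998  0.3686 -0.5277] 0.2935
lid scene 1131 (np.int64(197), np.int64(246), np.int64(144), np.int64(175)) 
[... 197 characters left out ...]
6 0.3687 0.7142] 0.0958
lid scene 1131 (np.int64(197), np.int64(246), np.int64(144), np.int64(175)) [0.501 0.359 0.118]
lid top 2464 (np.int64(136), np.int64(212), np.int64(195), np.int64(258)) [0.494 0.369 0.118]
  fit [0.5001 0.371  0.713 ] 0.1362
  fit [0.501  0.3688 0.7242] 0.0536
  fit [0.5001 0.3687 0.7208] 0.0965
cord scene (312, 190) [ 0.70033747 -0.01406793  0.14      ] [ 0.53503928 -0.21673646  0.4       ]
cord scene (320, 120) [0.98985443 0.32314875 0.14      ] [0.76096736 0.04641468 0.4       ]
cord top (297, 180) [ 0.6112193 -0.0608523  0.14     ] [ 0.41031675 -0.01316245  0.4       ]
cord top (301, 100) [ 1.00266335 -0.14657538  0.14      ] [ 0.72714766 -0.08254586  0.4       ]
```

View pics/a.png

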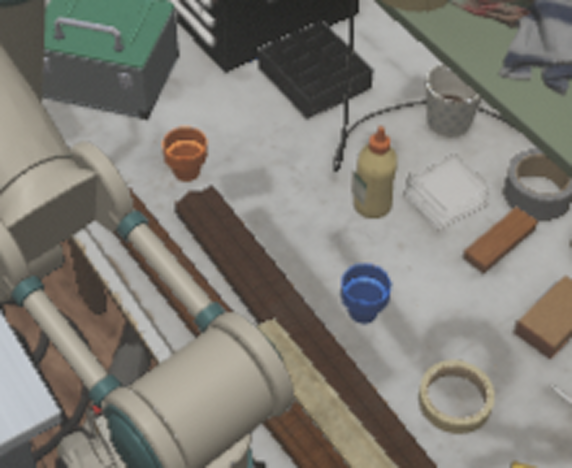

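View pics/b.png

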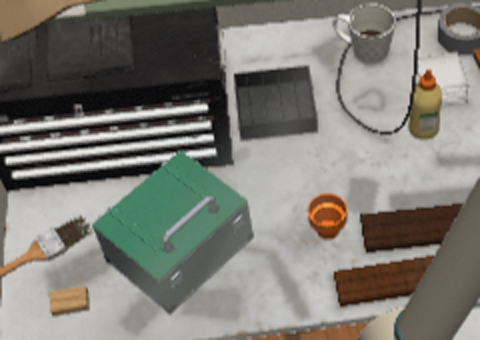

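```bash
cat > go.py <<'E'
from h import *
def rel(s,p,yaw=None,Rt=None):
    """shift/turn in tool axes to world p; yaw = world angle of tool x (tool down)"""
    T=Rq(s['ee_rot'])
    if Rt is None:
        yaw=np.arctan2(T[1,0],T[0,0]) if yaw is None else yaw
        Rt=np.array([[np.cos(yaw),np.sin(yaw),0],[np.sin(yaw),-np.cos(yaw),0],[0,0,-1]])
    d=T.T@(np.array(p)-s['position']); w=np.degrees(R.from_matrix(T.T@Rt).as_rotvec())
    print('t',round(s['clock'],2),'pos',s['position'].round(4),'yaw',np.degrees(np.arctan2(T[1,0],T[0,0])).round(2),'F',s['contact_force'].round(2),'w',round(s['width'],4))
    print('  shift',d.round(4),'dist',np.linalg.norm(d).round(3),'turn',w.round(2))
E
python3 - <<'E'
from go import *
from rig import manip,eyes
s=manip.get_state(); c=eyes.camera_info('wrist'); T=Rq(s['ee_rot'])
print(c, 'cam in tool',T.T@(c['eye']-s['position']),'\n',(T.T@Rq(c['orientation'])).round(3))
rel(s,[.50,-.26,.23],0)
rel(s,[.45,-.30,.23],0)
I=cv2.imread('pics/scene0.png')[:,:,::-1].copy(); cc=eyes.camera_info('scene')
for lo in((100,60,20),(105,90,30)):
    m=blob(I,lo,(130,255,255),(305,245,335,280)); m=cv2.drawContours(m,cv2.findContours(m,0,2)[0],-1,1,-1)
    print(m.sum(),fit(cupsil,[.578,-.24],[(m,cc)],[.01,.01]))
E
```

```text
{'fx': 349.61149241874824, 'fy': 349.61149241874824, 'cx': 279.4104959401078, 'cy': 212.11003184260605, 'eye': array([ 0.2169514 , -0.53881776,  0.37338249]), 'orientation': array([ 0.11345955,  0.78347253, -0.60450334, -0.08873247])} cam in tool [ 0.0729327   0.0014961  -0.14283588] 
 [[-0.001 -0.958 -0.285]
 [ 1.    -0.001 -0.   ]
 [ 0.    -0.285  0.958]]
t 0.1 pos [ 0.146  -0.5557  0.2305] yaw 14.72 F [-0.02 -0.33 -0.28] w 0.0851
  shift [ 0.4175 -0.196   0.0009] dist 0.461 turn [-0.09 -0.   14.72]
t 0.1 pos [ 0.146  -0.5557  0.2305] yaw 14.72 F [-0.02 -0.33 -0.28] w 0.0851
  shift [ 0.359  -0.1701  0.0009] dist 0.397 turn [-0.09 -0.   14.72]
335 (array([ 0.57213033, -0.24627024]), np.float64(0.08074293821746426))
292 (array([ 0.57603533, -0.2440533 ]), np.float64(0.19398859906719645))
```

Request:
{"fn": "servo_tool", "kwargs": {
  "series": "0.233 -0.092 0 0 0 0 0;0.233 -0.092 0 0 0 0 0;0.233 -0.092 0 0 0 0 0;0.233 -0.092 0 0 0 0 0;0.233 -0.092 0 0 0 0 0",
  "squeeze": 20
}}

```text
clock: 0.6
position: [0.3487, -0.4068, 0.231]
ee_rot: [-0.0, 0.992, 0.128, -0.0]
contact_force: [0.7, -0.9, -0.2]
width: 0.0857
gripper_force: 0.0
```

Request:
{"fn": "servo_tool", "kwargs": {
  "series": "0.233 -0.091 0 0 0 0 0;0.233 -0.091 0 0 0 0 0;0.233 -0.091 0 0 0 0 0;0.233 -0.091 0 0 0 0 0;0.233 -0.091 0 0 0 0 0"
}}

```text
clock: 1.1
position: [0.551, -0.2596, 0.2309]
ee_rot: [-0.0, 0.992, 0.128, -0.0]
contact_force: [0.4, -1.2, 0.2]
width: 0.0854
gripper_force: 0.0
```

Request:
{"fn": "servo_tool", "kwargs": {
  "series": "0 0 0 0 0 0 0;0 0 0 0 0 0 0;0 0 0 0 0 0 0"
}}

```text
clock: 1.4
position: [0.5488, -0.2616, 0.2309]
ee_rot: [-0.0, 0.992, 0.128, -0.001]
contact_force: [-0.1, -0.2, 0.0]
width: 0.0857
gripper_force: 0.0
```

```bash
cat > look.py <<'E'
from go import *
from rig import manip,eyes
def look(tag,col,g,sil=cupsil):
    s=manip.get_state(); c=eyes.camera_info('wrist'); I=eyes.get_image('wrist')
    u,v=proj([*g,.05],c)[0].astype(int)
    m=blob(I,*col,(max(u-130,0),max(v-130,0),u+130,v+130))
    m=cv2.drawContours(m,cv2.findContours(m,0,2)[0],-1,1,-1)
    x,e=fit(sil,g,[(m,c)],[.01,.01]); ys,xs=np.nonzero(m)
    print(tag,x.round(4),'err',round(e,3),'area',m.sum(),'bbox',xs.min(),xs.max(),ys.min(),ys.max())
    J=I[:,:,::-1].copy()
    cv2.drawContours(J,cv2.findContours(m,0,2)[0],-1,(0,255,0),1)
    for p in sil(*x): cv2.polylines(J,[cv2.convexHull(proj(p,c).astype(np.int32))],True,(0,255,255),1)
    cv2.imwrite(f'pics/{tag}.png',J); return s,x
E
python3 - <<'E'
from look import *
s,x=look('wb',((100,80,20),(130,255,255)),[.572,-.246])
rel(s,[.46,.10,.23])
for n in('scene','top'): cv2.imwrite(f'pics/{n}1.png',eyes.get_image(n)[:,:,::-1])
I=cv2.imread('pics/top1.png')[:,:,::-1].copy();c=eyes.camera_info('top')
u,v=proj([.572,-.246,.05],c)[0].astype(int)
try:
    m=blob(I,(100,80,20),(130,255,255),(u-18,v-18,u+18,v+18)); m=cv2.drawContours(m,cv2.findContours(m,0,2)[0],-1,1,-1); print(u,v,m.sum(),fit(cupsil,[.572,-.246],[(m,c)],[.01,.01]))
except Exception as e: print(e)
E
```

```text
wb [ 0.5724 -0.2499] err 0.018 area 4676 bbox 234 310 124 201
t 1.4 pos [ 0.5488 -0.2616  0.2309] yaw 14.69 F [-0.08 -0.24  0.03] w 0.0857
  shift [ 0.0058 -0.3723  0.001 ] dist 0.372 turn [-0.02  0.08 -0.  ]
348 198 324 (array([ 0.57151723, -0.24830573]), np.float64(0.07750447227191415))
```

View pics/wb.png

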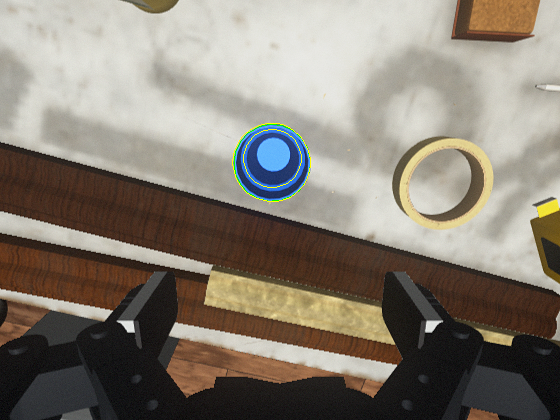

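Request:
{"fn": "servo_tool", "kwargs": {
  "series": "-0.103 -0.195 0 0 0 0 0;-0.103 -0.195 0 0 0 0 0;-0.103 -0.195 0 0 0 0 0;-0.103 -0.195 0 0 0 0 0;-0.103 -0.195 0 0 0 0 0"
}}

```text
clock: 2.05
position: [0.3962, -0.0964, 0.2312]
ee_rot: [-0.001, 0.992, 0.128, -0.001]
contact_force: [-0.3, -0.2, 0.1]
width: 0.0854
gripper_force: 0.0
```

Request:
{"fn": "servo_tool", "kwargs": {
  "series": "0.126 -0.163 0 0 0 0 0;0.126 -0.163 0 0 0 0 0;0.126 -0.163 0 0 0 0 0;0.126 -0.163 0 0 0 0 0;0.126 -0.163 0 0 0 0 0"
}}

```text
clock: 2.55
position: [0.4834, 0.0947, 0.2315]
ee_rot: [-0.001, 0.992, 0.13, 0.002]
contact_force: [-1.0, -0.7, -0.3]
width: 0.0855
gripper_force: 0.0
```

Request:
{"fn": "servo_tool", "kwargs": {
  "series": "0 0 0 0 0 0 0;0 0 0 0 0 0 0;0 0 0 0 0 0 0"
}}

```text
clock: 2.85
position: [0.4807, 0.0892, 0.2313]
ee_rot: [0.0, 0.992, 0.127, -0.0]
contact_force: [0.9, -0.3, -0.2]
width: 0.0856
gripper_force: 0.0
```

```bash
python3 - <<'E'
from look import *
s,x=look('wo',((2,100,40),(16,255,255)),[.5,.108])
rel(s,[*x,.12]); rel(s,[*x,.036])
# cord refine: fit scene/top dark pixels is skipped; lid with scene1/top1
C={n:eyes.camera_info(n) for n in('scene','top')}
for n,r in dict(scene=(185,130,260,195),top=(125,185,225,280)).items():
    I=cv2.imread(f'pics/{n}1.png')[:,:,::-1].copy()
    m=blob(I,(60,70,30),(95,255,255),r); m=cv2.morphologyEx(m,cv2.MORPH_CLOSE,np.ones((9,9)))
    print(n,m.sum(),fit(lidsil,[.5,.369,.7],[(m,C[n])],[.01,.01,.1]))
E
```

```text
wo [0.5   0.108] err 1.0 area 5637 bbox 234 386 243 292
t 2.85 pos [0.4807 0.0892 0.2313] yaw 14.58 F [ 0.92 -0.32 -0.16] w 0.0856
  shift [ 0.0235 -0.0134  0.1113] dist 0.115 turn [0.04 0.02 0.  ]
t 2.85 pos [0.4807 0.0892 0.2313] yaw 14.58 F [ 0.92 -0.32 -0.16] w 0.0856
  shift [ 0.0235 -0.0134  0.1953] dist 0.197 turn [0.04 0.02 0.  ]
scene 1160 (array([0.50187502, 0.37056508, 0.72118004]), np.float64(0.11432459208154788))
top 2428 (array([0.50162935, 0.36876705, 0.71444102]), np.float64(0.06620498115385309))
```

```bash
sed -i 's/130,0),max(v-130,0),u+130,v+130/60,0),max(v-60,0),u+60,v+60/' look.py; python3 - <<'E'
from look import *
s,x=look('wo2',((4,150,70),(16,255,255)),[.5,.108])
rel(s,[*x,.12]); rel(s,[*x,.036])
E
```

```text
wo2 [0.5002 0.107 ] err 0.047 area 4502 bbox 226 302 127 203
t 2.9 pos [0.4807 0.0893 0.2314] yaw 14.57 F [ 0.32 -0.95  0.29] w 0.0855
  shift [ 0.0234 -0.0123  0.1114] dist 0.114 turn [0.03 0.01 0.  ]
t 2.9 pos [0.4807 0.0893 0.2314] yaw 14.57 F [ 0.32 -0.95  0.29] w 0.0855
  shift [ 0.0234 -0.0123  0.1954] dist 0.197 turn [0.03 0.01 0.  ]
```

View pics/wo2.png

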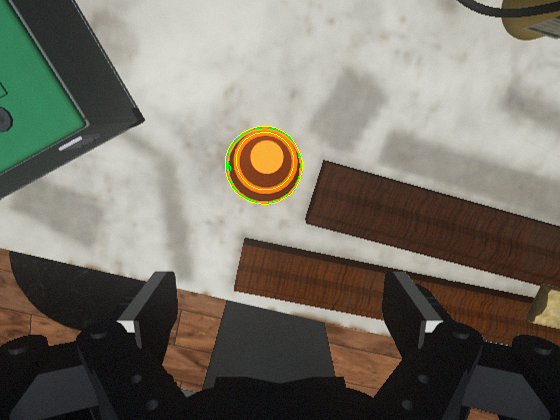

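Request:
{"fn": "servo_tool", "kwargs": {
  "series": "0.0235 -0.0125 0.1 0 0 0 0;0.0235 -0.0125 0.1 0 0 0 0;0.0235 -0.0125 0.1 0 0 0 0;0.0235 -0.0125 0.13 0 0 0 0;0.0235 -0.0125 0.13 0 0 0 0"
}}

```text
clock: 3.45
position: [0.4985, 0.108, 0.0999]
ee_rot: [0.0, 0.992, 0.128, -0.003]
contact_force: [-1.0, -1.3, -0.1]
width: 0.0854
gripper_force: 0.0
```

```bash
python3 - <<'E'
from go import *
from rig import manip
rel(manip.get_state(),[.5,.1068,.036])
E
```

```text
t 3.45 pos [0.4985 0.108  0.0999] yaw 14.67 F [-1.04 -1.33 -0.13] w 0.0854
  shift [0.0015 0.0016 0.0639] dist 0.064 turn [-0.04  0.33 -0.  ]
```

Request:
{"fn": "servo_tool", "kwargs": {
  "series": "0 0 0.035 0 0 0 0;0 0 0.065 0 0 0 0;0 0 0.065 0 0 0 0;0 0 0.065 0 0 0 0;0 0 0.065 0 0 0 0"
}}

```text
clock: 3.95
position: [0.5026, 0.1089, 0.0387]
ee_rot: [0.0, 0.992, 0.128, 0.002]
contact_force: [0.6, -0.4, 1.0]
width: 0.0854
gripper_force: 0.0
```

Request:
{"fn": "servo_tool", "kwargs": {
  "series": "0 0 0 0 0 0 1;0 0 0 0 0 0 1;0 0 0 0 0 0 1;0 0 0 0 0 0 1;0 0 0 0 0 0 1",
  "squeeze": 20
}}

```text
clock: 4.45
position: [0.502, 0.109, 0.0382]
ee_rot: [0.0, 0.992, 0.128, 0.002]
contact_force: [-0.2, -0.2, 6.8]
width: 0.0676
gripper_force: 21.2
```

Request:
{"fn": "servo_tool", "kwargs": {
  "series": "0 0 0 0 0 0 1;0 0 0 0 0 0 1;0 0 -0.03 0 0 0 1;0 0 -0.08 0 0 0 1;0 0 -0.12 0 0 0 1"
}}

```text
clock: 4.95
position: [0.5009, 0.109, 0.159]
ee_rot: [0.0, 0.992, 0.128, 0.001]
contact_force: [0.9, -0.7, -0.3]
width: 0.0675
gripper_force: 24.0
```

```bash
python3 - <<'E'
from look import *
s=manip.get_state(); c=eyes.camera_info('wrist'); J=eyes.get_image('wrist')[:,:,::-1].copy()
for dz in(0,):
    for p in cupsil(s['position'][0],s['position'][1],s['position'][2]-.038): cv2.polylines(J,[cv2.convexHull(proj(p,c).astype(np.int32))],True,(255,255,0),1)
cv2.imwrite('pics/held.png',J); rel(s,[.40,-.08,.17]); rel(s,[.5724,-.2499,.17])
E
```

```text
t 4.95 pos [0.5009 0.109  0.159 ] yaw 14.72 F [ 0.86 -0.73 -0.31] w 0.0675
  shift [-0.1456  0.1572 -0.0112] dist 0.215 turn [ 0.02 -0.09 -0.  ]
t 4.95 pos [0.5009 0.109  0.159 ] yaw 14.72 F [ 0.86 -0.73 -0.31] w 0.0675
  shift [-0.022   0.3653 -0.0109] dist 0.366 turn [ 0.02 -0.09 -0.  ]
```

View pics/held.png

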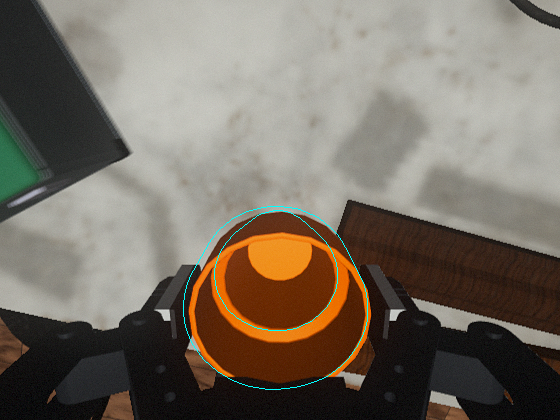

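```bash
python3 - <<'E'
from look import *
from scipy.optimize import least_squares
s=manip.get_state(); c=eyes.camera_info('wrist'); T=Rq(s['ee_rot'])
def feats(p):
    x,y,z,ty=p   # cup base in tool frame (z behind tcp = -), tilt about tool y
    Rt=T@R.from_rotvec([0,ty,0]).as_matrix()@np.diag([1,-1,-1])
    o=s['position']+T@np.array([x,y,z])
    q=[proj(o+P@Rt.T,c) for P in cupsil(0,0)]
    rim=q[0][:60]; a=np.vstack(q)
    return np.array([rim[:,0].min(),rim[:,0].max(),rim[:,1].min(),a[:,1].min()])
for obs in([190,369,233,211],[190,369,232,210],[189,370,234,212]):
    o=least_squares(lambda p:feats(p)-obs,[0,0,.038,0],x_scale=[.01,.01,.01,.1],diff_step=1e-4); print(o.x.round(4),o.cost.round(3))
print(feats([0,0,.038,0]),feats([0,0,.045,0]))
E
```

```text
[-0.0024  0.0014  0.0415  0.012 ] 0.0
[-0.0019  0.0014  0.0416  0.0146] 0.0
[-0.0027  0.0014  0.04    0.0061] 0.0
[183.13708054 368.04538507 227.19177046 206.45271532] [187.9299017  363.63994072 220.84423586 202.13491861]
```

Request:
{"fn": "servo_tool", "kwargs": {
  "series": "-0.088 0.1365 -0.01 0 0 0 1;-0.088 0.1365 -0.01 0 0 0 1;-0.088 0.1365 -0.01 0 0 0 1;-0.088 0.1365 -0.01 0 0 0 1;-0.088 0.1365 -0.01 0 0 0 1"
}}

```text
clock: 5.5
position: [0.4499, -0.0469, 0.1669]
ee_rot: [0.0, 0.992, 0.126, 0.001]
contact_force: [-0.1, 1.2, -0.4]
width: 0.067
gripper_force: 24.0
```

Request:
{"fn": "servo_tool", "kwargs": {
  "series": "-0.088 0.1365 0 0 0 0 1;-0.088 0.1365 0 0 0 0 1;-0.088 0.1365 0 0 0 0 1;-0.088 0.1365 0 0 0 0 1;-0.088 0.1365 0 0 0 0 1"
}}

```text
clock: 6.0
position: [0.4003, -0.2003, 0.1663]
ee_rot: [-0.0, 0.992, 0.127, 0.0]
contact_force: [0.5, 0.5, -1.2]
width: 0.0671
gripper_force: 24.0
```

Request:
{"fn": "servo_tool", "kwargs": {
  "series": "0.04 0.023 0 0 0 0 1;0.08 0.046 0 0 0 0 1;0.12 0.07 0 0 0 0 1;0.156 0.0905 0 0 0 0 1;0.156 0.0905 0 0 0 0 1"
}}

```text
clock: 6.5
position: [0.5803, -0.2459, 0.1652]
ee_rot: [0.0, 0.992, 0.13, 0.002]
contact_force: [-0.8, 0.0, -1.2]
width: 0.067
gripper_force: 24.0
```

Request:
{"fn": "servo_tool", "kwargs": {
  "series": "0 0 0 0 0 0 1;0 0 0 0 0 0 1;0 0 0 0 0 0 1;0 0 0 0 0 0 1"
}}

```text
clock: 6.9
position: [0.5728, -0.247, 0.1668]
ee_rot: [-0.0, 0.992, 0.128, 0.0]
contact_force: [-0.2, -0.6, -0.8]
width: 0.0671
gripper_force: 24.0
```

```bash
python3 - <<'E'
from look import *
s=manip.get_state(); rel(s,[.5742,-.2479,.109]); rel(manip.get_state(),[.5742,-.2479,.07])
c=eyes.camera_info('wrist'); J=eyes.get_image('wrist')[:,:,::-1].copy(); cv2.imwrite('pics/over.png',J)
E
```

```text
t 6.9 pos [ 0.5728 -0.247   0.1668] yaw 14.71 F [-0.22 -0.64 -0.8 ] w 0.0671
  shift [0.0011 0.0012 0.0578] dist 0.058 turn [ 0.   -0.01 -0.  ]
t 6.9 pos [ 0.5728 -0.247   0.1668] yaw 14.71 F [-0.22 -0.64 -0.8 ] w 0.0671
  shift [0.0011 0.0012 0.0968] dist 0.097 turn [ 0.   -0.01 -0.  ]
```

View pics/over.png

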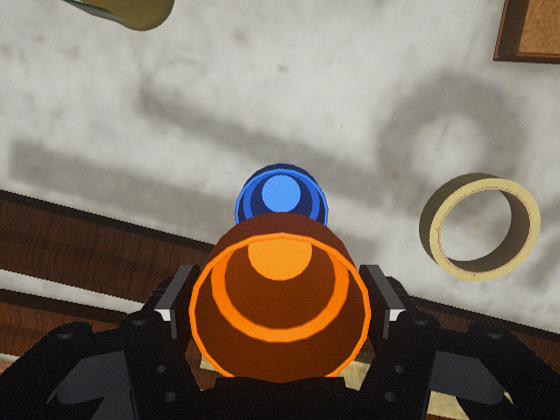

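The held orange cup (rim columns 190–370) is lined up with the blue one (235–328). Lowering.

Request:
{"fn": "servo_tool", "kwargs": {
  "series": "0.001 0.001 0.02 0 0 0 1;0.001 0.001 0.04 0 0 0 1;0.001 0.001 0.055 0 0 0 1;0.001 0.001 0.07 0 0 0 1;0.001 0.001 0.08 0 0 0 1"
}}

```text
clock: 7.45
position: [0.574, -0.2483, 0.0856]
ee_rot: [-0.0, 0.992, 0.128, -0.0]
contact_force: [-0.7, -0.0, -1.0]
width: 0.0675
gripper_force: 24.0
```

Request:
{"fn": "servo_tool", "kwargs": {
  "series": "0 0 0.002 0 0 0 1;0 0 0.004 0 0 0 1;0 0 0.006 0 0 0 1;0 0 0.008 0 0 0 1"
}}

```text
clock: 7.85
position: [0.5753, -0.2487, 0.079]
ee_rot: [0.001, 0.992, 0.128, 0.001]
contact_force: [-0.2, 0.6, -1.3]
width: 0.0674
gripper_force: 24.0
```

Request:
{"fn": "servo_tool", "kwargs": {
  "series": "0 0 0.002 0 0 0 1;0 0 0.004 0 0 0 1;0 0 0.006 0 0 0 1;0 0 0.006 0 0 0 1"
}}

```text
clock: 8.25
position: [0.5746, -0.2483, 0.072]
ee_rot: [-0.0, 0.992, 0.128, -0.0]
contact_force: [0.6, 0.6, 0.1]
width: 0.0674
gripper_force: 24.0
```

Request:
{"fn": "servo_tool", "kwargs": {
  "series": "0 0 0.001 0 0 0 1;0 0 0.002 0 0 0 1;0 0 0.002 0 0 0 1"
}}

```text
clock: 8.55
position: [0.5748, -0.2484, 0.0702]
ee_rot: [-0.0, 0.992, 0.128, -0.0]
contact_force: [0.2, -0.2, -0.5]
width: 0.0675
gripper_force: 24.0
```

Request:
{"fn": "servo_tool", "kwargs": {
  "series": "0 0 0.001 0 0 0 1;0 0 0.002 0 0 0 1;0 0 0.002 0 0 0 1"
}}

```text
clock: 8.85
position: [0.5749, -0.2485, 0.0684]
ee_rot: [0.0, 0.992, 0.128, 0.0]
contact_force: [0.2, -0.7, -0.9]
width: 0.0669
gripper_force: 24.1
```

Request:
{"fn": "servo_tool", "kwargs": {
  "series": "0 0 0 0 0 0 0;0 0 0 0 0 0 0;0 0 0 0 0 0 0;0 0 0 0 0 0 0;0 0 0 0 0 0 0"
}}

```text
clock: 9.35
position: [0.5748, -0.2484, 0.0683]
ee_rot: [0.0, 0.992, 0.128, 0.0]
contact_force: [-0.7, 0.6, 0.3]
width: 0.0854
gripper_force: 0.0
```

Request:
{"fn": "servo_tool", "kwargs": {
  "series": "0 0 -0.02 0 0 0 0;0 0 -0.06 0 0 0 0;0 0 -0.11 0 0 0 0;0 0 -0.16 0 0 0 0;0 0 -0.16 0 0 0 0"
}}

```text
clock: 9.85
position: [0.5786, -0.2505, 0.2369]
ee_rot: [0.005, 0.992, 0.128, 0.006]
contact_force: [1.4, -0.7, 0.2]
width: 0.0857
gripper_force: 0.0
```

Request:
{"fn": "servo_tool", "kwargs": {
  "series": "-0.06 0.02 0 0 0 0 0;-0.06 0.02 0 0 0 0 0;-0.06 0.02 0 0 0 0 0;-0.06 0.02 0 0 0 0 0"
}}

```text
clock: 10.25
position: [0.5223, -0.2828, 0.228]
ee_rot: [-0.0, 0.992, 0.128, 0.0]
contact_force: [-0.0, 0.2, 0.3]
width: 0.0859
gripper_force: 0.0
```

```bash
python3 - <<'E'
from look import *
s=manip.get_state()
a=np.arctan2(.66,.75)
rel(s,[.45,-.20,.25]); c=eyes.camera_info('wrist'); I=eyes.get_image('wrist'); J=I[:,:,::-1].copy()
for z,col in((0,(255,255,0)),(.03,(0,255,0))):
    for p in cupsil(.5724,-.2499,z): cv2.polylines(J,[cv2.convexHull(proj(p,c).astype(np.int32))],True,col,1)
cv2.imwrite('pics/stack.png',J)
# cord triangulation
A=eyes.camera_info('scene');B=eyes.camera_info('top')
E
```

```text
t 10.25 pos [ 0.5223 -0.2828  0.228 ] yaw 14.66 F [-0.05  0.21  0.31] w 0.0859
  shift [-0.0489 -0.0984 -0.022 ] dist 0.112 turn [-0.03 -0.05  0.  ]
```

View pics/stack.png

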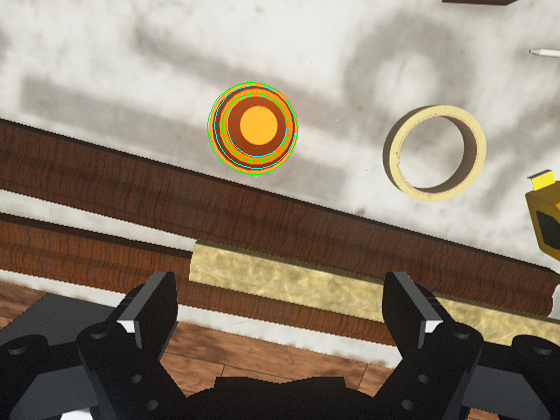

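```bash
python3 - <<'E'
from look import *
s=manip.get_state(); print(s['qpos'].round(3))
rel(s,[.38,-.15,.25]); rel(s,[.40,.06,.25]);rel(s,[.46,.33,.25],np.radians(-49)); rel(s,[.46,.33,.25],np.radians(131))
E
```

```text
[-6.130e-01  3.060e-01  1.469e+00  1.000e-03  1.366e+00  7.000e-01]
t 10.3 pos [ 0.5226 -0.2826  0.228 ] yaw 14.71 F [ 0.02  0.8  -0.15] w 0.0855
  shift [-0.1043 -0.1645 -0.022 ] dist 0.196 turn [-0.03 -0.05  0.  ]
t 10.3 pos [ 0.5226 -0.2826  0.228 ] yaw 14.71 F [ 0.02  0.8  -0.15] w 0.0855
  shift [-0.0316 -0.3625 -0.0219] dist 0.365 turn [-0.03 -0.05  0.  ]
t 10.3 pos [ 0.5226 -0.2826  0.228 ] yaw 14.71 F [ 0.02  0.8  -0.15] w 0.0855
  shift [ 0.095  -0.6084 -0.0216] dist 0.616 turn [-5.000e-02 -3.000e-02  6.371e+01]
t 10.3 pos [ 0.5226 -0.2826  0.228 ] yaw 14.71 F [ 0.02  0.8  -0.15] w 0.0855
  shift [ 0.095  -0.6084 -0.0216] dist 0.616 turn [ 3.0000e-02 -6.0000e-02 -1.1629e+02]
```

Request:
{"fn": "servo_tool", "kwargs": {
  "series": "-0.104 -0.1645 -0.022 0 0 -8 0;-0.104 -0.1645 -0.022 0 0 -16 0;-0.104 -0.1645 -0.022 0 0 -24 0;-0.104 -0.1645 -0.022 0 0 -32 0;-0.104 -0.1645 -0.022 0 0 -40 0"
}}

```text
clock: 10.8
position: [0.3759, -0.1457, 0.2507]
ee_rot: [-0.001, 0.886, 0.463, -0.0]
contact_force: [0.4, -0.3, 0.1]
width: 0.0852
gripper_force: 0.0
```

Request:
{"fn": "servo_tool", "kwargs": {
  "series": "0.183 -0.105 0 0 0 -8 0;0.183 -0.105 0 0 0 -16 0;0.183 -0.105 0 0 0 -24 0;0.183 -0.105 0 0 0 -32 0;0.183 -0.105 0 0 0 -40 0"
}}

```text
clock: 11.3
position: [0.3998, 0.0653, 0.2504]
ee_rot: [-0.001, 0.673, 0.74, 0.001]
contact_force: [-0.5, -0.5, -0.0]
width: 0.0856
gripper_force: 0.0
```

Request:
{"fn": "servo_tool", "kwargs": {
  "series": "0.225 0.074 0 0 0 -8 0;0.225 0.074 0 0 0 -16 0;0.225 0.074 0 0 0 -24 0;0.225 0.074 0 0 0 -32 0;0.225 0.074 0 0 0 -36 0"
}}

```text
clock: 11.8
position: [0.455, 0.2946, 0.2498]
ee_rot: [-0.0, 0.414, 0.91, 0.001]
contact_force: [0.8, -0.3, 0.3]
width: 0.0854
gripper_force: 0.0
```

Request:
{"fn": "servo_tool", "kwargs": {
  "series": "0 0 0 0 0 0 0;0 0 0 0 0 0 0;0 0 0 0 0 0 0"
}}

```text
clock: 12.1
position: [0.4543, 0.2897, 0.2499]
ee_rot: [-0.0, 0.417, 0.909, -0.001]
contact_force: [-0.3, -0.1, 0.6]
width: 0.0857
gripper_force: 0.0
```

```bash
python3 - <<'E'
from look import *
s=manip.get_state(); c=eyes.camera_info('wrist'); I=eyes.get_image('wrist')
cv2.imwrite('pics/lidraw.png',I[:,:,::-1]); J=I[:,:,::-1].copy()
def P(x,z,y,cx=.5008,cy=.3688,a=.7155): 
    return [cx+np.cos(a)*x-np.sin(a)*y,cy+np.sin(a)*x+np.cos(a)*y,z]
for l in([(-.05,.153,-.05),(-.05,.153,.05)],[(-.08,.118,-.1),(-.08,.118,.1),(.08,.118,.1),(.08,.118,-.1)]):
    cv2.polylines(J,[proj([P(*q) for q in l],c).astype(np.int32)],True,(0,0,255),1)
cv2.imwrite('pics/lid.png',J); rel(s,P(-.05,.2,0),np.radians(131)); print(s['qpos'].round(2))
E
```

```text
t 12.1 pos [0.4543 0.2897 0.2499] yaw 130.7 F [-0.28 -0.05  0.6 ] w 0.0857
  shift [0.0294 0.0369 0.0499] dist 0.069 turn [-0.08  0.01 -0.3 ]
[ 0.44  0.21  1.55 -0.    1.38 -0.27]
```

View pics/lid.png

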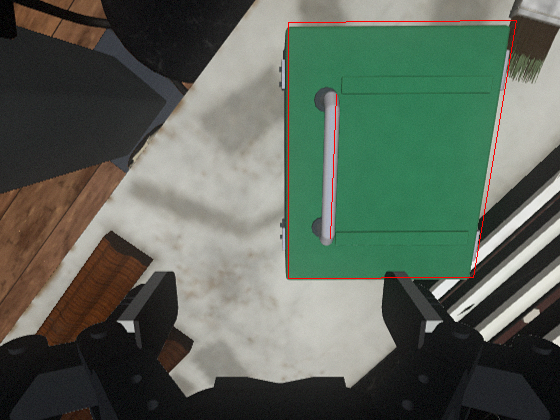

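Request:
{"fn": "servo_tool", "kwargs": {
  "series": "0.0295 0.034 0.03 0 0 0 0;0.0295 0.034 0.03 0 0 0 0;0.0295 0.034 0.06 0 0 0 0;0.0295 0.034 0.09 0 0 0 0;0.0295 0.034 0.114 0 0 0 0"
}}

```text
clock: 12.65
position: [0.4608, 0.333, 0.1353]
ee_rot: [-0.0, 0.418, 0.909, -0.001]
contact_force: [0.7, -0.0, 0.5]
width: 0.0853
gripper_force: 0.0
```

Request:
{"fn": "servo_tool", "kwargs": {
  "series": "0 0 0.001 0 0 0 0;0 0 0.001 0 0 0 1;0 0 0.001 0 0 0 1;0 0 0.001 0 0 0 1;0 0 0.001 0 0 0 1",
  "squeeze": 20
}}

```text
clock: 13.15
position: [0.462, 0.3348, 0.1366]
ee_rot: [0.001, 0.417, 0.909, 0.001]
contact_force: [-0.1, 0.4, 0.3]
width: 0.0286
gripper_force: 0.0
```

Request:
{"fn": "servo_tool", "kwargs": {
  "series": "0 0 0 0 0 0 1;0 0 0 0 0 0 1;0 0 0 0 0 0 1;0 0 0 0 0 0 1;0 0 0 0 0 0 1"
}}

```text
clock: 13.65
position: [0.4614, 0.3345, 0.136]
ee_rot: [0.0, 0.417, 0.909, 0.0]
contact_force: [-1.4, -1.4, 5.0]
width: 0.0093
gripper_force: 20.7
```

Request:
{"fn": "servo_tool", "kwargs": {
  "series": "0 0.0038 -0.0101 0 0 0 1;0 0.0083 -0.0198 0 0 0 1;0 0.0137 -0.0291 0 0 0 1;0 0.0197 -0.0381 0 0 0 1;0 0.0264 -0.0465 0 0 0 1"
}}

```text
clock: 14.15
position: [0.4802, 0.351, 0.1825]
ee_rot: [-0.001, 0.417, 0.909, -0.002]
contact_force: [-4.8, -5.0, 1.4]
width: 0.0094
gripper_force: 19.9
```

Request:
{"fn": "servo_tool", "kwargs": {
  "series": "0 0.0073 -0.0078 0 0 0 1;0 0.0152 -0.0151 0 0 0 1;0 0.0237 -0.0217 0 0 0 1;0 0.0327 -0.0276 0 0 0 1;0 0.0421 -0.0328 0 0 0 1"
}}

```text
clock: 14.65
position: [0.5127, 0.3792, 0.2171]
ee_rot: [-0.0, 0.417, 0.909, -0.0]
contact_force: [-4.1, -2.5, 3.5]
width: 0.0085
gripper_force: 20.1
```

Request:
{"fn": "servo_tool", "kwargs": {
  "series": "0 0 0 0 0 0 1;0 0 0 0 0 0 1;0 0 0 0 0 0 1;0 0 0 0 0 0 1;0 0 0 0 0 0 1"
}}

```text
clock: 15.15
position: [0.5133, 0.3798, 0.2174]
ee_rot: [0.0, 0.417, 0.909, 0.001]
contact_force: [-4.2, -3.8, 6.5]
width: 0.0087
gripper_force: 20.5
```

```bash
python3 - <<'E'
from look import *
s=manip.get_state(); a=.7155; p=s['position']
C={n:eyes.camera_info(n) for n in('scene','top')}
h=np.array([.5589,.4193]); d=(p[:2]-h)@[np.cos(a),np.sin(a)]
for off in(.019,.017): print('x rel',d.round(4),'angle from arc',(np.degrees(np.arctan2(p[2]+off-.11,-d))-18.3).round(1),'r',np.hypot(d,p[2]+off-.11).round(4))
print(s['contact_force'].round(2),s['width'],s['gripper_force'],np.linalg.norm(s['qd']))
# lid silhouette fit over angle
def sil(th):
    out=[]
    for x in(-.16,0):
        for y in(-.1,.1):
            for z in(0,.008):
                X=x*np.cos(th)+z*np.sin(th); Z=-x*np.sin(th)+z*np.cos(th)
                out.append((h[0]+X*np.cos(a)-y*np.sin(a),h[1]+X*np.sin(a)+y*np.cos(a),.11+Z))
    return [np.array(out)]
tiles=[]
for n in C:
    I=eyes.get_image(n); J=I[:,:,::-1].copy()
    u,v=proj([.5,.369,.17],C[n])[0].astype(int)
    m=blob(I,(60,70,25),(95,255,255),(u-55,v-60,u+55,v+55)); 
    best=min((1-((r:=render(sil(t),C[n],m.shape)>0)&(m>0)).sum()/(r|(m>0)).sum(),np.degrees(t).round(1)) for t in np.linspace(0,1.3,131)); print(n,m.sum(),best)
    cv2.polylines(J,[cv2.convexHull(proj(sil(.785)[0],C[n]).astype(np.int32))],True,(0,0,255),1)
    tiles.append(cv2.resize(J[v-70:v+70,u-90:u+90],None,fx=2.2,fy=2.2,interpolation=2))
u,v=proj([.5724,-.2499,.06],C['scene'])[0].astype(int)
I=eyes.get_image('scene')[:,:,::-1]; tiles.append(cv2.resize(I[v-35:v+35,u-45:u+45],(396,308),interpolation=2))
cv2.imwrite('pics/end.png',np.vstack([np.hstack(tiles[:2])[:,:792],])[:308])
E
```

```text
x rel -0.0604 angle from arc 46.2 r 0.14
x rel -0.0604 angle from arc 45.8 r 0.1382
[-4.18 -3.85  6.48] 0.008718025841852101 20.48772096633911 0.004644898231633267
scene 19 (np.float64(0.9310344827586207), np.float64(44.1))
top 416 (np.float64(0.7422497785651019), np.float64(43.0))
```

```bash
python3 - <<'E'
from look import *
c=eyes.camera_info('wrist'); I=eyes.get_image('wrist'); a=.7155;h=np.array([.5589,.4193])
H=cv2.cvtColor(I,cv2.COLOR_RGB2HSV); m=cv2.inRange(H,(60,70,25),(95,255,255))>0
m[260:]=0
def face(th):
    q=[]
    for x,y in((-.16,-.1),(-.16,.1),(0,.1),(0,-.1)):
        X=x*np.cos(th)+.008*np.sin(th); Z=-x*np.sin(th)+.008*np.cos(th)
        q.append((h[0]+X*np.cos(a)-y*np.sin(a),h[1]+X*np.sin(a)+y*np.cos(a),.11+Z))
    return np.array(q)
r_=[]
for t in np.radians(np.arange(0,76,1)):
    f=face(t); z=((f-c['eye'])@Rq(c['orientation']))[:,2]
    if z.min()<.02: continue
    k=np.zeros(m.shape,np.uint8); cv2.fillPoly(k,[proj(f,c).astype(np.int32)],1); k[260:]=0; k=k>0
    r_.append((round(1-(k&m).sum()/max((k|m).sum(),1),3),round(np.degrees(t))))
print(m.sum(),sorted(r_)[:6])
ys,xs=np.nonzero(m); print(xs.min(),xs.max(),ys.min(),ys.max()); print(proj(face(.785),c).round(0).tolist())
# stack seen by scene camera
c=eyes.camera_info('scene'); I=eyes.get_image('scene'); u,v=proj([.5724,-.2499,.06],c)[0].astype(int)
for n,col,z in(('orange',((3,120,50),(16,255,255)),.03),):
    mm=blob(I,*col,(u-18,v-20,u+18,v+14)); mm=cv2.drawContours(mm,cv2.findContours(mm,0,2)[0],-1,1,-1)
    print(n,mm.sum(),fit(lambda x,y:cupsil(x,y,z)[:1],[.5724,-.2499],[(mm,c)],[.01,.01]))
E
```

```text
43787 [(np.float64(0.122), 44), (np.float64(0.127), 43), (np.float64(0.137), 42), (np.float64(0.14), 45), (np.float64(0.146), 41), (np.float64(0.155), 40)]
34 378 5 259
[[187.0, 466.0], [139.0, 19.0], [381.0, 61.0], [362.0, 328.0]]
orange 282 (array([ 0.57387673, -0.24760976]), np.float64(0.16997467188579318))
```

```bash
python3 -c "
from rig import manip
print(manip.sign_off())"
```

```text
the job is handed in; nothing more can be done
None
```

I handed the job in at about 15 s of robot time: the orange cup is nested home in the blue one and let go of, and the gripper is holding the lid steady at about 45° (44° from the wrist camera, 46° from the arm's position); the hand-in gave no verdict.

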